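# Spread a snap ring over a registered axle stub

### The arm

A 7-joint arm with a two-finger parallel gripper is mounted at the origin on the work surface; the furniture and walls round the work are solid. World frame = base frame: x ahead of the robot, y to its left, z up, the work surface at z = 0. Lengths are in m, angles in degrees, forces in N, time in s.
With the tool pointing down it reaches from about 0.4 to 0.85 m from the base axis. Payload 10.4 kg.
Tool frame: the origin (TCP) lies on the mounting face of the last link; the fingertips stand 182 mm ahead of it and the grasp point (between the pads) lies 164 mm ahead of it; z points along the fingers, y is the line along which they close (so a half turn about z gives the same grasp; the last joint's range is limited). The gripper opens to 87 mm and grips with 3 to 60 N. Pads are 19 mm wide; open, the fingers measure 117 mm over their backs; the gripper's body (75 mm by 190 mm) begins 51 mm behind the grasp point.
Start: joints at [-1.295, 19.034, -3.707, 83.658, 1.238, 77.344, -5.071], TCP at [0.625, 0, 0.405] pointing down, gripper open.
Joint ranges: [-148.97, 148.97], [-28.65, 121.19], [-84.17, 76.75], [9.2, 138.47], [-72.65, 252.65], [3.7, 117.97], [-149.18, 149.18]. Speed limits (degrees/s): [127.2, 127.2, 159.86, 159.86, 180, 180, 180].

### API

Orientations are given as [roll, pitch, yaw] about the fixed x, y, z axes, in that order (R = Rz(yaw) Ry(pitch) Rx(roll)).
In Python, from workcell import env gives the robot as it stands.
- The arm moves only by the tool carry_out, never from a script. Its argument "motion" is one flat list of numbers, 7 for each row, row after row: the finger opening in m, from 0 to 0.087, then the shift along the tool's x, y, z in a scale on which 1.0 is 0.25 m, then the turn, a rotation vector about the tool's x, y, z in a scale on which 1.0 is 2 pi rad. In form: [jaw, dx, dy, dz, rx, ry, rz, jaw, dx, dy, dz, rx, ry, rz, ...]. A call has 1 to 8 rows; each row is the pose to reach, as a shift and turn from the pose commanded when the call began, along the tool's axes at that moment; what a row does not reach only later rows make up. A row lasts 1/12 s, in which the tool goes at most 41.7 mm and 7.16 degrees, less where a joint would pass 70% of its speed; a pose out of reach is approached as far as the arm can. A shift or turn number past 1, either way, is cut back to 1. A call with a gripper value outside its range is refused whole. The fingers move at their own pace and stop on an object; "newtons" is the grip in N (left out, the last holds). Time passes only in rows, so rows that repeat a pose let the fingers close. It gives the time, the measured TCP pose, the force, the opening and the grip force at its end, in the units of the state.
- env.read_state(): the state, without advancing time (a new reading comes with each control period).
- env.camera(name): name is "scene" or "side" or "wrist"; returns a dict with "image" (384x512x3 uint8, red, green, blue), "depth" (384x512 float32, m along the optical axis (not along the pixel's ray), 0 where there is no reading), "camera_matrix" (3x3 intrinsics, pixels), "dist_coeffs" ([k1, k2, p1, p2, k3] as OpenCV has them; the pictures are not rectified), "eye" and "attitude" of the camera in the world. Camera axes: x right, y down, z forward; pixel columns grow to the right and rows downward; lengths in m; the calibration is good to about 2 mm. A picture is of the moment at which its call begins.
- env.job_done(): hands the job in; it is judged then, once.
The state is a dict: "clock": time; "q": joint angles; "joint_velocities": joint speeds; "effort": joint torques, N m; "position": TCP position; "ee_rot": TCP orientation; "force": force on the tool from outside, world axes, zero at the start; "wrist_torque": the same for the moment, N m; "opening": opening from 0.0 (shut) to 1.0 (fully open); "gripper_force": force on a finger pad.
Only numpy, scipy, OpenCV 4.12 (cv2) and the standard library are available. Lean on these libraries where they do the work, as an engineer would, in place of code of your own. Each camera call takes 0.05 s, during which the arm holds its last target. There are 200 camera calls.

### The job

Push the axle stub's square flange snugly against both fences of the stop jig. Then pick up the red-handled ring pliers, squeeze the handles fully so that the snap ring on their tips is spread, bring it over the end of the shaft and slide it down level with the groove. Finish there while still holding: ring spread, level, centred round the groove and clear of the shaft, the flange still home against both fences, and the tape measure, the white tube and the masking tape left alone.

Things in the scene. Friction and masses are not known exactly. Their poses are not given: they have to be found in the camera images.
- stop_jig: Fixed aluminium base plate 170 (x) x 160 (y) x 10 mm with two dark steel fences, 14 mm wide and 12 mm above it: along the far (+x) and the left (+y) edge; inner faces at x = +71 and y = +66 mm in its frame. Origin: centre of the underside, on the bench. Oiled: the flange slides easily on it (friction about 0.3). Its place and yaw vary.
- axle_stub: Loose steel axle stub, 0.5 to 0.75 kg, upright on a blue flange 92 x 92 x 14 mm lying on the jig. Origin: centre of the flange's underside, z along the shaft. Collar dia. 48 to z = 18 mm, shaft dia. 38 to 36, groove dia. 25 from 36 to 50, end land dia. 38 from 50 to 66 mm. Grip or push it low: pushed high it tips. Home and square its origin is at x = +25, y = +20 mm in the jig's frame.
- groove (a point): Centre of the groove on the shaft axis, 43 mm above the flange's underside (53 mm above the bench).
- shaft_end (a point): Centre of the shaft's flat top, 66 mm above the flange's underside (76 mm above the bench).
- ring_pliers: Loose snap-ring pliers, 0.13 kg, lying flat, the dark snap ring captive on the tips. Origin: pivot, at the underside; x to the ring, z up. Red handles, 22 mm tall, reach back to x = -62 mm: outer faces 58 mm apart at the grip point at rest (67 at the rear), parallel and 34 mm apart when squeezed to their stop (about 8 N); a spring reopens them. Squeezing spreads the ring.
- ring_center (a point): Centre of the snap ring, 85.5 mm ahead of the pivot, 6 mm above the pliers' underside; ring axis = pliers' z. Ring 5 mm thick, 62 mm outside, 52 mm inside diameter, two lugs pointing inward from left and right: tips 30 mm apart at rest (too narrow for the 38 mm land), about 44 mm when fully spread.
- grip_point (a point): Middle between the two red handles, 45 mm behind the pivot, 11 mm above the underside: where to grip from above, the fingers closing along the pliers' y.
- left_handle (a joint): Squeeze angle of the left handle (the right one and the ring halves follow equally): 0 at rest, 0.27 rad fully squeezed (up to 0.285 in a hard grip), ring fully spread.
- tape_measure: Yellow and black tape measure, 39 x 88 x 67 mm. Bystander, to be left where it is. Origin: centre of the underside.
- hardener_tube: White tube with a red cap, lying, 33 x 102 x 20 mm. Bystander, to be left where it is. Origin: centre of the underside.
- masking_tape: Roll of masking tape, lying flat, 100 mm diameter, 25 mm high. Bystander, to be left where it is. Origin: centre of the underside.

How it is judged:
By the outcome, as a careful person would: the job done as asked, in the order asked, and still so for the second after the job is handed in, while the arm keeps its last pose, push and grip.
It also fails if it takes over 67 s, if anything falls off the work surface, if the arm or the gripper's body presses on something with over 40 N, if the wrist force passes 120 N, or if a joint passes its speed limit or range.

## Working session

There is one attempt and no reset: what is moved stays moved. The work goes in short steps, Python scripts to look and compute and a tool call to move; the robot and the scene stay as the last step left them, time stands still between calls to the robot, and variables do not carry over. Pictures are saved under pics/ and viewed, at most 10 in all, crops included, and the job is handed in when it is done.

Besides the shell and the picture viewer there is one more tool, called after "Emit:" as a command line: name --argument value ..., lists and objects as JSON in quotes. carry_out: Moves the arm, as the interface text tells. Its arguments: {"type":"object","properties":{"motion":{"type":"array"},"newtons":{"type":"number"}},"required":["motion"]}

```bash
mkdir -p pics; ls
python3 - <<'E'
from workcell import env
import cv2,numpy as np
s=env.read_state();print(s)
ims=[]
for n in ["scene","side","wrist"]:
    c=env.camera(n);np.savez(f"pics/{n}0.npz",**c)
    print(n,c["camera_matrix"].tolist(),c["dist_coeffs"],c["eye"],c["attitude"])
    cv2.imwrite(f"pics/{n}0.png",c["image"][:,:,::-1])
E
```

```text
pics
{'clock': 0.0, 'q': array([-1.29440108, 19.07106105, -3.70528896, 83.70619587,  1.23910641,
       77.34192068, -5.06990137]), 'joint_velocities': array([-0.00975167,  0.03583329, -0.01759719, -0.02453391, -0.09684126,
       -0.01465703, -0.06331699]), 'effort': array([-1.20520472e-04, -6.23245955e+01,  2.44190963e-02, -3.89891267e+01,
       -6.13984605e-02,  3.97891912e-02,  1.87085252e-04]), 'position': array([ 6.24871926e-01, -1.99107032e-05,  4.03962056e-01]), 'ee_rot': array([-1.79920899e+02,  5.70661912e-03,  9.00001881e+01]), 'force': array([ 0.28677873, -0.11810414, -0.46349871]), 'wrist_torque': array([0.01898308, 0.00611442, 0.03767167]), 'gripper_force': 0.0, 'opening': 0.999928639419562}
scene [[386.0470517717369, 0.0, 262.3513553409172], [0.0, 386.0470517717369, 194.933764982566], [0.0, 0.0, 1.0]] [-0.12477788  0.          0.          0.          0.        ] [0.11369676 0.45385418 0.72974644] [-1.38176006e+02  2.27837930e-02 -1.33932932e+02]
side [[422.4076183480778, 0.0, 247.7011258318008], [0.0, 422.4076183480778, 188.54827750399795], [0.0, 0.0, 1.0]] [0.03354986 0.         0.         0.         0.        ] [ 0.14855466 -0.67905036  0.77273984] [-129.8989404     0.70369482  -27.59602476]
wrist [[311.0802194329661, 0.0, 256.1216716670314], [0.0, 311.0802194329661, 195.26102763076713], [0.0, 0.0, 1.0]] [0.02861655 0.         0.         0.         0.        ] [0.62510629 0.07808731 0.38511473] [ 1.63368748e+02  1.47738601e-01 -5.07839786e-02]
```

View pics/scene0.png

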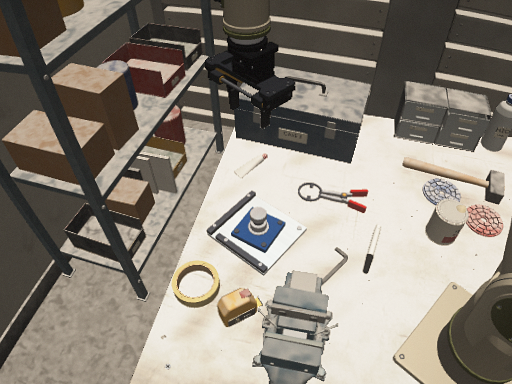

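View pics/side0.png

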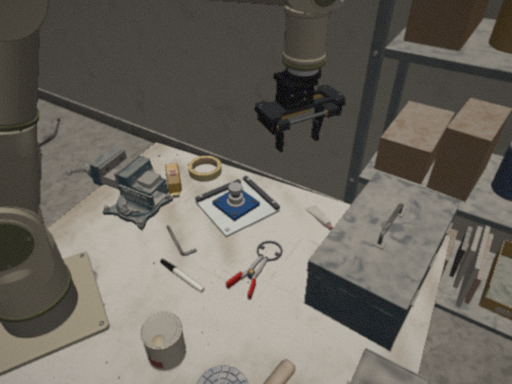

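View pics/wrist0.png

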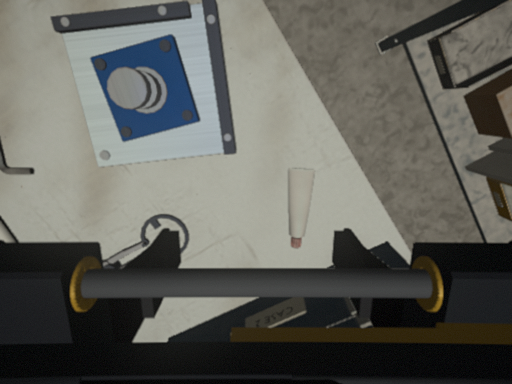

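```bash
cat > h.py <<'E'
import numpy as np,cv2
from scipy.spatial.transform import Rotation as Ro
def Rc(c): return Ro.from_euler('xyz',c["attitude"],degrees=True).as_matrix()
def rays(c,uv):
    p=cv2.undistortPoints(np.asarray(uv,float).reshape(-1,1,2),c["camera_matrix"],c["dist_coeffs"]).reshape(-1,2)
    return np.c_[p,np.ones(len(p))]@Rc(c).T
def plane(c,uv,z):
    d=rays(c,uv);e=np.asarray(c["eye"]);return e+d*((z-e[2])/d[:,2])[:,None]
def cloud(c):
    h,w=c["depth"].shape;u,v=np.meshgrid(np.arange(w),np.arange(h))
    uv=np.c_[u.ravel(),v.ravel()]
    P=np.asarray(c["eye"])+rays(c,uv)*c["depth"].reshape(-1,1)
    P[c["depth"].ravel()==0]=np.nan
    return P.reshape(h,w,3)
def tri(c1,u1,c2,u2):
    d1=rays(c1,[u1])[0];d2=rays(c2,[u2])[0];e1,e2=map(np.asarray,(c1["eye"],c2["eye"]))
    s=np.linalg.lstsq(np.c_[d1,-d2],e2-e1,rcond=None)[0]
    a,b=e1+s[0]*d1,e2+s[1]*d2;return (a+b)/2,np.linalg.norm(a-b)
E
python3 - <<'E'
from h import *
for n in ["scene","side","wrist"]:
    c=dict(np.load(f"pics/{n}0.npz"));P=cloud(c);hsv=cv2.cvtColor(c["image"],cv2.COLOR_RGB2HSV)
    H,S,V=[hsv[...,i].astype(int) for i in range(3)]
    reg=(P[...,0]>.35)&(P[...,0]<.85)&(abs(P[...,1])<.4)&(P[...,2]<.12)
    bl=reg&(H>100)&(H<125)&(S>140)&(P[...,2]>.01)
    red=reg&((H<6)|(H>174))&(S>150)&(V>80)
    for nm,m,z in (("blue",bl,.024),("red",red,.022)):
        k,l,st,ce=cv2.connectedComponentsWithStats(m.astype(np.uint8))
        for i in range(1,k):
            if st[i,4]<30: continue
            vu=np.argwhere(l==i);q=plane(c,vu[:,::-1],z);zz=P[l==i][:,2]
            r=cv2.minAreaRect((q[:,:2]*1000).astype(np.float32))
            print(n,nm,st[i].tolist(),"z",np.nanpercentile(zz,[10,50,90]).round(4),"rect",np.round(r[0],1),np.round(r[1],1),round(r[2],1))
c=dict(np.load("pics/wrist0.npz"))
px=[(100,166),(231,154),(214,1),(53,17),(208,27),(66,27)]
print(plane(c,px[:1],.01).round(4),plane(c,px[1:],.022).round(4))
P=cloud(c);print("ring",P[205:262,135:195].reshape(-1,3)[::200].round(3))
big=cv2.resize(c["image"][0:270,0:270],None,fx=2.2,fy=2.2,interpolation=cv2.INTER_CUBIC);cv2.imwrite("pics/w0c.png",big[:,:,::-1])
E
```

```text
scene blue [231, 211, 53, 39, 661] z [0.0238 0.0254 0.0269] rect [503.9  92.3] [89.6 88. ] 16.0
scene red [351, 190, 17, 3, 45] z [0.018  0.0221 0.0239] rect [ 411.6 -168.7] [41.8  6.8] 46.1
scene red [349, 200, 17, 9, 49] z [0.0192 0.0218 0.0237] rect [ 388.7 -129.8] [42.1  8.5] 16.4
side blue [214, 193, 44, 26, 391] z [0.0205 0.0229 0.0245] rect [500.3  82.6] [88.7 88.9] 14.1
side red [227, 272, 15, 14, 80] z [0.0107 0.0185 0.0223] rect [ 387.1 -140.2] [42.9 12.1] 15.8
side red [249, 279, 6, 17, 51] z [0.0171 0.021  0.0223] rect [ 410.5 -177.3] [43.4  6.8] 48.3
wrist blue [92, 36, 106, 104, 4278] z [0.0242 0.0252 0.0262] rect [504.1  90.6] [90.3 89.1] 14.5
[[0.4341 0.0032 0.01  ]] [[0.5947 0.0201 0.022 ]
 [0.5814 0.1759 0.022 ]
 [0.4163 0.1601 0.022 ]
 [0.5741 0.1525 0.022 ]
 [0.4277 0.1512 0.022 ]]
ring [[ 0.467 -0.05   0.001]
 [ 0.493 -0.054  0.002]
 [ 0.518 -0.058  0.001]
 [ 0.465 -0.064 -0.   ]
 [ 0.494 -0.064  0.011]
 [ 0.519 -0.069  0.009]
 [ 0.464 -0.078  0.001]
 [ 0.493 -0.078  0.01 ]
 [ 0.58   0.01   0.225]
 [ 0.463 -0.091  0.004]
 [ 0.572  0.011  0.237]
 [ 0.581  0.006  0.231]
 [ 0.466 -0.101  0.013]
 [ 0.576  0.011  0.249]
 [ 0.581  0.001  0.233]
 [ 0.459 -0.121  0.001]
 [ 0.578  0.009  0.255]
 [ 0.581 -0.004  0.235]]
```

View pics/w0c.png

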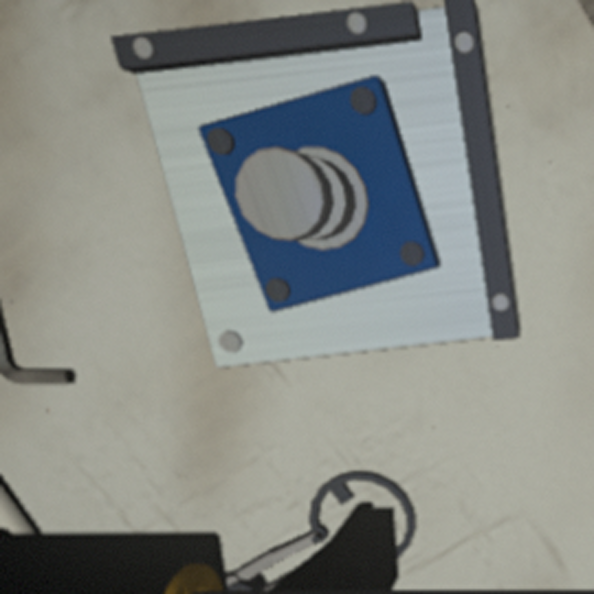

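Run:
```python
from h import *
from scipy.optimize import least_squares
c=dict(np.load("pics/wrist0.npz"))
f=lambda L:[((a+.5)/2.2-.5,(b+.5)/2.2-.5) for a,b in L]
# (points, z, axis, value)
D=[([(478,5),(519,335)],.022,0,.085),([(446,10),(492,336)],.022,0,.071),([(112,37),(415,3)],.022,1,.080),
   ([(135,71),(421,40)],.010,1,.066),([(217,366),(492,338)],.010,1,-.080),([(138,80),(217,366)],.010,0,-.085)]
W=[(plane(c,f(p),z)[:,:2],a,v) for p,z,a,v in D]
def res(t,full=False):
    R=np.array([[np.cos(t[2]),-np.sin(t[2])],[np.sin(t[2]),np.cos(t[2])]]);r=[]
    for w,a,v in W: r+=list(((w-t[:2])@R)[:,a]-v)
    return np.array(r)
s=least_squares(res,[.5,.1,.08]);print("jig",s.x[:2].round(4),np.degrees(s.x[2]),"res mm",(res(s.x)*1e3).round(1))
t=s.x;R=np.array([[np.cos(t[2]),-np.sin(t[2])],[np.sin(t[2]),np.cos(t[2])]]);print("home",t[:2]+R@[.025,.02])
q=plane(c,f([(200,127),(378,76),(438,265),(271,310)]),.024)[:,:2];print("flange",q.round(4),q.mean(0),"in jig",((q-t[:2])@R*1e3).round(1))
print("shafttop wrist",plane(c,f([(281,193)]),.076)[0])
# ring from wrist, obstacle map
C={n:dict(np.load(f"pics/{n}0.npz")) for n in("scene","side")}
for n,c in C.items():
    P=cloud(c).reshape(-1,3);P=P[~np.isnan(P[:,0])]
    print(n)
    for y in np.arange(.36,-.33,-.06):
        print("%5.2f"%y,[int(1e3*np.max(P[(abs(P[:,0]-x)<.03)&(abs(P[:,1]-y)<.03)&(P[:,2]<.3),2],initial=-.01)) for x in np.arange(.24,.8,.06)])
```

```text
jig [0.5074 0.0912] 6.11016588381006 res mm [ 0.5 -0.  -0.5 -0.4 -1.2 -1.1  1.1  0.8  0.4 -0.1 -0.4  0.8]
home [0.53009208 0.1137306 ]
flange [[0.449  0.1225]
 [0.5362 0.1452]
 [0.5595 0.0586]
 [0.4715 0.0356]] [0.50404797 0.09046788] in jig [[-54.7  37.4]
 [ 34.4  50.6]
 [ 48.4 -38. ]
 [-41.6 -51.5]]
shafttop wrist [0.50417209 0.09083065 0.076     ]
scene
 0.36 [0, 5, 4, 4, 22, 3, -10, -10, -10, -10]
 0.30 [149, 146, 69, 69, 29, 28, 0, -10, -10, -10]
 0.24 [148, 149, 69, 69, 28, 28, 4, -10, -10, -10]
 0.18 [149, 149, 128, 26, 26, 26, 27, 4, -10, -10]
 0.12 [28, 127, 3, 25, 79, 79, 26, 4, 3, -10]
 0.06 [4, 11, 5, 17, 79, 299, 299, 299, 299, -10]
 0.00 [18, 18, 12, 15, 14, 299, 270, 299, 9, 3]
-0.06 [5, 18, 5, 5, 12, 299, 4, 22, 15, 2]
-0.12 [5, 18, 25, 25, 16, 14, 6, 139, 133, 147]
-0.18 [90, 4, 4, 25, 5, 129, 146, 147, 132, 147]
-0.24 [88, 4, 5, 3, 146, 147, 148, 178, 178, 147]
-0.30 [12, 14, 3, 4, 143, 146, 147, 178, 146, 147]
side
 0.36 [1, -10, 2, 4, 20, -10, -10, -10, -10, -10]
 0.30 [146, 145, 67, 66, 26, 26, -10, -10, -10, -10]
 0.24 [146, 146, 67, 66, 26, 26, 1, -10, -10, -10]
 0.18 [147, 146, 123, 25, 23, 23, 24, 2, -10, -10]
 0.12 [39, 127, 4, 24, 77, 76, 24, 1, -10, -10]
 0.06 [5, 12, 3, 12, 77, 297, 25, 3, 2, -10]
 0.00 [15, 15, 9, 13, 12, 299, 274, 299, 5, 1]
-0.06 [7, 19, 4, 2, 10, 299, 299, 299, 299, 1]
-0.12 [3, 18, 24, 23, 14, 9, 4, 17, 144, 144]
-0.18 [86, 3, 3, 24, 3, 2, 145, 145, 145, 145]
-0.24 [86, 3, 3, 4, 144, 145, 146, 176, 177, 145]
-0.30 [12, 11, 3, 2, 144, 145, 148, 178, 145, 145]
```

The manual's scale: shifts go in shares of 0.25 m and turns go in shares of 2 pi rad. Converting my numbers, -0.113 m is -0.452, 0.105 m is 0.42, -6.1 degrees is -0.0169.

Emit:
carry_out --motion '[0.05,0.076,-0.452,0.42,0,0,-0.0169,0.05,0.076,-0.452,0.42,0,0,-0.0169,0.05,0.076,-0.452,0.42,0,0,-0.0169,0.05,0.076,-0.452,0.42,0,0,-0.0169,0.05,0.076,-0.452,0.42,0,0,-0.0169,0.05,0.076,-0.452,0.42,0,0,-0.0169,0.05,0.076,-0.452,0.42,0,0,-0.0169]'

```text
clock: 0.73
position: [0.5127, 0.0189, 0.3006]
ee_rot: [179.9, 0.0, 96.1]
force: [0.5, -0.9, 0.1]
opening: 0.6
gripper_force: 0.0
```

Run:
```python
from workcell import env
import cv2,numpy as np
s=env.read_state();print(s["position"],s["ee_rot"],s["clock"])
c=env.camera("wrist");np.savez("pics/wrist1.npz",**c);print(c["eye"],c["attitude"])
cv2.imwrite("pics/wrist1.png",cv2.resize(c["image"],(800,600),interpolation=cv2.INTER_CUBIC)[:,:,::-1])
```

```text
[0.51273773 0.01892519 0.30055449] [1.79913270e+02 4.60363918e-03 9.60943713e+01] 0.7333
[0.5047133  0.09658134 0.2816426 ] [ 1.63376336e+02 -5.94896878e-03  6.04215355e+00]
```

View pics/wrist1.png

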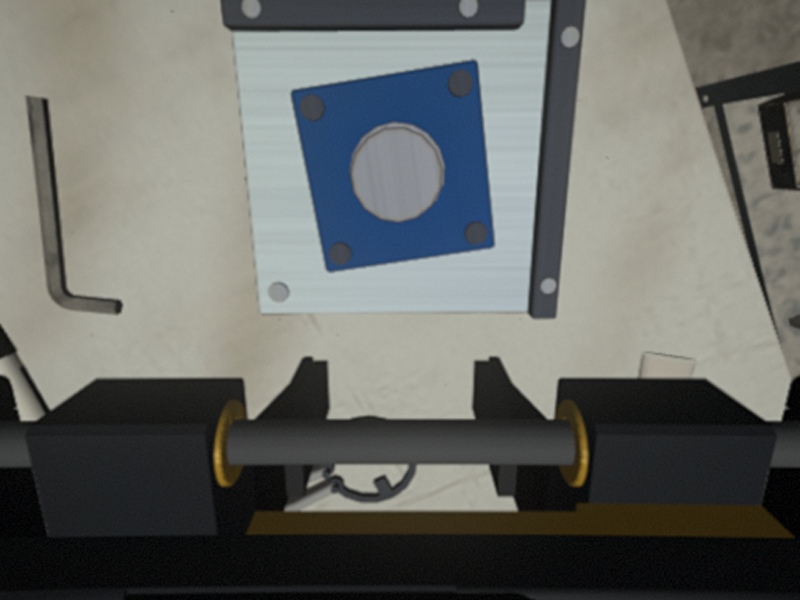

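```bash
cat > fit.py <<'E'
from h import *
from scipy.optimize import least_squares
def fitjig(c,D,sc):
    f=lambda L:[((a+.5)/sc-.5,(b+.5)/sc-.5) for a,b in L]
    W=[(plane(c,f(p),z)[:,:2],a,v) for p,z,a,v in D]
    def res(t):
        R=Ro.from_euler('z',t[2]).as_matrix()[:2,:2];return np.concatenate([((w-t[:2])@R)[:,a]-v for w,a,v in W])
    t=least_squares(res,[.5,.09,.1]).x;R=Ro.from_euler('z',t[2]).as_matrix()[:2,:2]
    print("jig",t[:2].round(4),np.degrees(t[2]).round(2),"res mm",(res(t)*1e3).round(1),"home",(t[:2]+R@[.025,.02]).round(4));return t,R,f
E
python3 - <<'E'
from fit import *
c=dict(np.load("pics/wrist1.npz"))
D=[([(236,30),(523,28)],.010,1,.066),([(549,30),(530,316)],.010,0,.071),([(584,5),(556,317)],.022,0,.085),([(262,312),(530,313)],.010,1,-.080),([(236,32),(262,312)],.010,0,-.085)]
t,R,f=fitjig(c,D,1.5625)
q=plane(c,f([(292,91),(476,61),(494,246),(328,271)]),.024)[:,:2];print(q.mean(0),((q-t[:2])@R*1e3).round(1))
P=cloud(c);print("plate z",P[190,170],"flange z",P[140,205],"top",P[110,255])
print("tcp in jig",(np.array([.5127,.0189])-t[:2])@R)
E
```

```text
jig [0.5081 0.0919] 6.44 res mm [ 0.4  0.4 -0.   1.5 -2.  -1.3  0.4 -1.3  1.3  0.7] home [0.5307 0.1146]
[0.50389851 0.09028455] [[-55.3  37.2]
 [ 33.6  49.7]
 [ 46.7 -39.2]
 [-42.5 -52.2]]
plate z [0.43542222 0.01285625 0.01059264] flange z [0.4662833  0.06275244 0.02455379] top [0.50452738 0.09179785 0.07722913]
tcp in jig [-0.00363234 -0.07306004]
```

Scaled: 0.103 m is 0.412, 0.01 m is 0.04.

Emit:
carry_out --motion '[0.05,0,0,0.16,0,0,0,0.05,0,0,0.32,0,0,0,0.05,0,0,0.412,0,0,0,0.05,0,0,0.412,0,0,0,0.05,0.02,0,0.412,0,0,0,0.05,0.04,0,0.412,0,0,0,0.05,0.06,0,0.412,0,0,0,0.05,0.08,0,0.412,0,0,0]'

```text
clock: 1.45
position: [0.5102, 0.0393, 0.1975]
ee_rot: [179.9, 0.0, 96.1]
force: [-1.4, -2.6, 0.9]
opening: 0.58
gripper_force: 1.2
```

Scaled: 0.014 m is 0.056, 0.013 m is 0.052.

Emit:
carry_out --motion '[0.05,0.012,0,0,0,0,0,0.05,0.024,0,0,0,0,0,0.05,0.036,0,0,0,0,0,0.05,0.044,0,0,0,0,0,0.05,0.052,0,0,0,0,0,0.05,0.056,0,0,0,0,0,0.05,0.056,0,0,0,0,0]'

```text
clock: 2.03
position: [0.5085, 0.053, 0.1969]
ee_rot: [180.0, -0.0, 96.1]
force: [1.1, -1.5, 1.2]
opening: 0.577
gripper_force: 0.7
```

Scaled: 0.004 m is 0.016, 0.003 m is 0.012.

Emit:
carry_out --motion '[0.05,0.004,0,0,0,0,0,0.05,0.008,0,0,0,0,0,0.05,0.012,0,0,0,0,0,0.05,0.016,0,0,0,0,0,0.05,0.016,0,0,0,0,0]'

```text
clock: 2.45
position: [0.5084, 0.0549, 0.1969]
ee_rot: [180.0, 0.1, 96.0]
force: [2.7, -10.8, 2.4]
opening: 0.577
gripper_force: 5.4
```

Scaled: 0.002 m is 0.008, 0.001 m is 0.004.

Emit:
carry_out --motion '[0.05,0.004,0,0,0,0,0,0.05,0.008,0,0,0,0,0,0.05,0.008,0,0,0,0,0]'

```text
clock: 2.7
position: [0.5084, 0.0554, 0.1969]
ee_rot: [180.0, 0.3, 95.9]
force: [2.9, -15.9, 2.6]
opening: 0.578
gripper_force: 8.4
```

Scaled: -0.103 m is -0.412, -0.04 m is -0.16.

Emit:
carry_out --motion '[0.05,-0.06,0,0,0,0,0,0.05,-0.12,0,0,0,0,0,0.08,-0.16,0,-0.12,0,0,0,0.08,-0.16,0,-0.28,0,0,0,0.08,-0.16,0,-0.412,0,0,0,0.08,-0.16,0,-0.412,0,0,0,0.08,-0.16,0,-0.412,0,0,0]'

```text
clock: 3.28
position: [0.5125, 0.0196, 0.3016]
ee_rot: [179.8, -0.0, 96.1]
force: [-0.9, -0.2, -0.7]
opening: 0.857
gripper_force: 0.0
```

```bash
cat > bl.py <<'E'
from fit import *
from workcell import env
import sys
def look(i,view=True):
    c=env.camera("wrist");np.savez(f"pics/wrist{i}.npz",**c)
    cv2.imwrite(f"pics/wrist{i}.png",cv2.resize(c["image"],(800,600),interpolation=cv2.INTER_CUBIC)[:,:,::-1])
    return c
def blue(c,t=(.5081,.0919,6.3),z=.024):
    hsv=cv2.cvtColor(c["image"],cv2.COLOR_RGB2HSV);m=cv2.inRange(hsv,(100,120,30),(128,255,255))
    P=cloud(c)[...,2];m[(P<.02)|(P>.03)]=0
    k,l,st,_=cv2.connectedComponentsWithStats(m);i=1+np.argmax(st[1:,4]);m=(l==i).astype(np.uint8)
    q=plane(c,np.argwhere(m)[:,::-1],z)[:,:2];r=cv2.minAreaRect((q*1000).astype(np.float32))
    R=Ro.from_euler('z',t[2],degrees=True).as_matrix()[:2,:2];b=(cv2.boxPoints(r)/1000-t[:2])@R*1000
    print("rect",np.round(r[0],1),np.round(r[1],1),round(r[2],2),"jig frame",((np.array(r[0])/1000-t[:2])@R*1000).round(1),b.round(1).tolist())
    P=cloud(c);m=(P[...,2]>.070)&(P[...,2]<.082);k,l,st,_=cv2.connectedComponentsWithStats(m.astype(np.uint8))
    i=1+np.argmax(st[1:,4]);q=plane(c,np.argwhere(l==i)[:,::-1],.076)[:,:2].astype(np.float32);(x,r_)=cv2.minEnclosingCircle(q)
    print("shaft top",np.round(x,4),r_,"mean",q.mean(0),"jig",((np.array(x)-t[:2])@R*1000).round(1))
E
python3 - <<'E'
from bl import *
s=env.read_state();print(s["position"],s["ee_rot"])
blue(dict(np.load("pics/wrist1.npz")));blue(look(2))
E
```

```text
[0.51246735 0.01959992 0.30157242] [ 1.79782644e+02 -3.10277732e-02  9.61267212e+01]
rect [503.6  90.4] [89.9 90. ] 14.6 jig frame [-4.6 -1. ] [[-55.6, 37.0], [-42.6, -52.0], [46.3, -39.0], [33.3, 50.0]]
shaft top [0.5036 0.0904] 0.019002456218004227 mean [0.5036677  0.09089258] jig [-4.6 -1. ]
rect [506.1 111.4] [90.6 90.3] 6.05 jig frame [ 0.1 19.6] [[-45.0, 65.0], [-45.4, -25.3], [45.2, -25.7], [45.6, 64.6]]
shaft top [0.5068 0.1108] 0.01884590834379196 mean [0.50682133 0.1112219 ] jig [ 0.8 18.9]
```

View pics/wrist2.png

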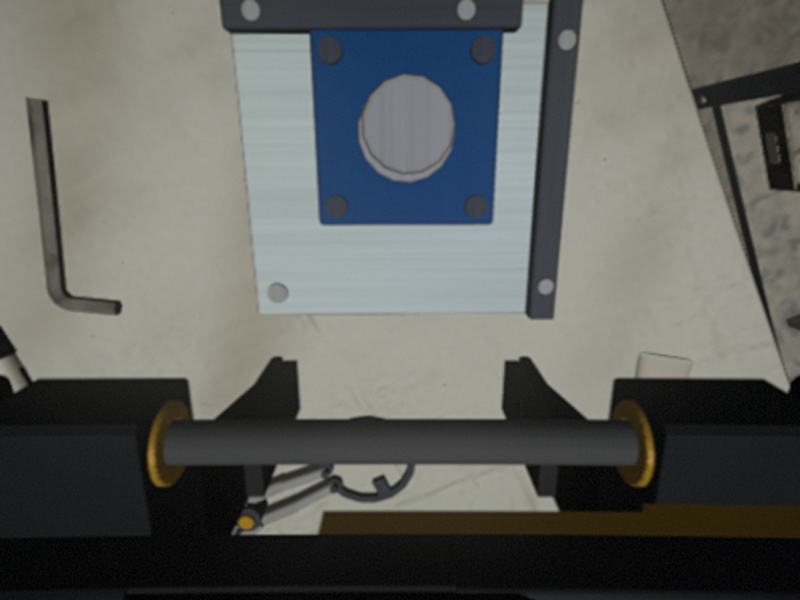

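Scaled: 0.0915 m is 0.366, 0.089 m is 0.356.

Emit:
carry_out --motion '[0.08,0.16,0.008,0,0,0,0,0.08,0.3,0.0148,0,0,0,0,0.08,0.366,0.0148,0,0,0,0,0.08,0.366,0.0148,0.12,0,0,0,0.08,0.366,0.0148,0.24,0,0,0,0.08,0.366,0.0148,0.32,0,0,0,0.08,0.366,0.0148,0.356,0,0,0,0.08,0.366,0.0148,0.356,0,0,0]'

```text
clock: 4.0
position: [0.5049, 0.1105, 0.2085]
ee_rot: [-179.7, 0.0, 96.1]
force: [0.8, 0.3, -0.5]
opening: 0.915
gripper_force: 0.0
```

Emit:
carry_out --motion '[0.03,0,0,0,0,0,0,0.03,0,0,0,0,0,0,0.03,0,0,0,0,0,0,0.03,0,0,0,0,0,0,0.03,0,0,0,0,0,0,0.03,0,0,0,0,0,0]' --newtons 8

```text
clock: 4.5
position: [0.506, 0.1104, 0.2109]
ee_rot: [180.0, -0.0, 96.1]
force: [-0.2, -0.9, -0.1]
opening: 0.556
gripper_force: 0.0
```

Scaled: -0.002 m is -0.008.

Emit:
carry_out --motion '[0.03,0,0,-0.008,0,0,0,0.03,0,0,-0.008,0,0,0,0.03,0,0,-0.008,0,0,0,0.03,0,0,-0.008,0,0,0,0.03,0,0,-0.008,0,0,0]'

```text
clock: 4.92
position: [0.5061, 0.1104, 0.2132]
ee_rot: [180.0, -0.0, 96.1]
force: [-0.9, 0.5, 5.4]
opening: 0.431
gripper_force: 8.0
```

Scaled: 0.02 m is 0.08, 0.018 m is 0.072.

Emit:
carry_out --motion '[0.03,0,0.012,0,0,0,0,0.03,0,0.024,0,0,0,0,0.03,0,0.036,0,0,0,0,0.03,0,0.048,0,0,0,0,0.03,0,0.06,0,0,0,0,0.03,0,0.072,0,0,0,0,0.03,0,0.08,0,0,0,0,0.03,0,0.08,0,0,0,0]'

```text
clock: 5.58
position: [0.5259, 0.1126, 0.213]
ee_rot: [-180.0, -0.0, 96.1]
force: [-3.8, -0.6, 6.9]
opening: 0.436
gripper_force: 8.0
```

Scaled: 0.004 m is 0.016, 0.003 m is 0.012.

Emit:
carry_out --motion '[0.03,0,0.004,0,0,0,0,0.03,0,0.008,0,0,0,0,0.03,0,0.012,0,0,0,0,0.03,0,0.016,0,0,0,0,0.03,0,0.016,0,0,0,0]'

```text
clock: 6.0
position: [0.5296, 0.1131, 0.213]
ee_rot: [-179.9, 0.0, 96.1]
force: [-4.3, 0.1, 7.3]
opening: 0.432
gripper_force: 8.0
```

Scaled: 0.002 m is 0.008, 0.001 m is 0.004.

Emit:
carry_out --motion '[0.03,0,0.004,0,0,0,0,0.03,0,0.008,0,0,0,0,0.03,0,0.008,0,0,0,0]'

```text
clock: 6.25
position: [0.5305, 0.1132, 0.2123]
ee_rot: [-179.7, 0.0, 96.1]
force: [-10.4, -0.9, 8.2]
opening: 0.435
gripper_force: 8.0
```

Scaled: 0.002 m is 0.008, 0.001 m is 0.004.

Emit:
carry_out --motion '[0.03,0,0.004,0,0,0,0,0.03,0,0.008,0,0,0,0,0.03,0,0.008,0,0,0,0]'

```text
clock: 6.5
position: [0.5315, 0.1133, 0.2116]
ee_rot: [-179.5, 0.0, 96.1]
force: [-15.6, -2.3, 11.5]
opening: 0.445
gripper_force: 8.0
```

Scaled: -0.09 m is -0.36, -0.06 m is -0.24.

Emit:
carry_out --motion '[0.08,0,-0.004,0,0,0,0,0.08,0,-0.004,0,0,0,0,0.08,0,-0.004,0,0,0,0,0.08,0,-0.004,0,0,0,0,0.08,0,-0.004,0,0,0,0,0.08,0,-0.004,-0.12,0,0,0,0.08,0,-0.004,-0.24,0,0,0,0.08,0,-0.004,-0.36,0,0,0]'

```text
clock: 7.17
position: [0.5327, 0.1132, 0.3036]
ee_rot: [-180.0, 0.0, 96.1]
force: [1.4, -0.2, 0.2]
opening: 0.898
gripper_force: 0.0
```

Emit:
carry_out --motion '[0.08,-0.14,0,0,0,0,0,0.08,-0.28,0,0,0,0,0,0.08,-0.368,0,0,0,0,0,0.08,-0.368,0,0,0,0,0,0.08,-0.368,0,0,0,0,0]'

```text
clock: 7.58
position: [0.5427, 0.0204, 0.3028]
ee_rot: [180.0, 0.0, 95.9]
force: [-0.5, 1.0, 0.6]
opening: 0.917
gripper_force: 0.0
```

Run:
```python
from bl import *
s=env.read_state();print(s["position"],s["ee_rot"])
blue(look(3))
```

```text
[0.54274177 0.02044492 0.30283443] [1.79980647e+02 1.11100070e-02 9.59374545e+01]
rect [529.6 114.2] [90.8 90.8] 6.47 jig frame [23.8 19.8] [[-21.7, 65.1], [-21.4, -25.7], [69.4, -25.4], [69.1, 65.4]]
shaft top [0.5294 0.1135] 0.01900208741426468 mean [0.52949697 0.11385302] jig [23.6 19.2]
```

View pics/wrist3.png

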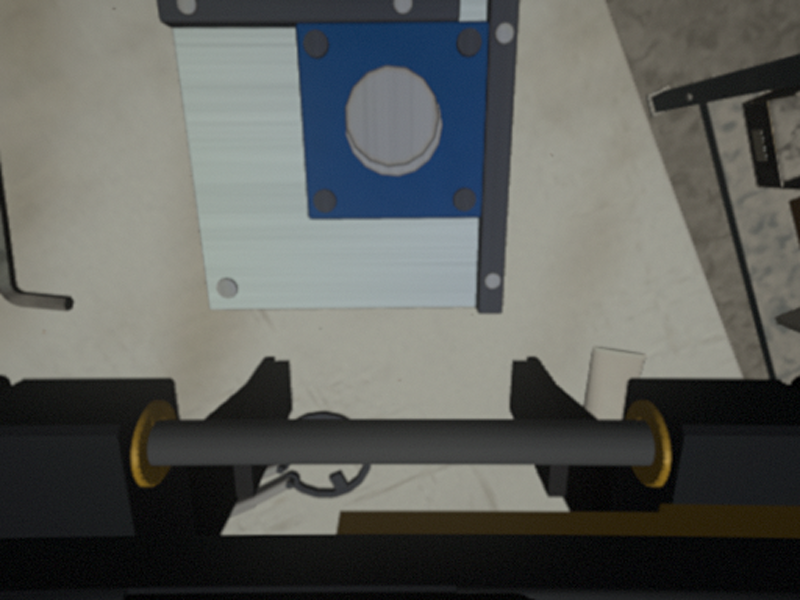

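Scaled: 0.105 m is 0.42, 0.08 m is 0.32.

Emit:
carry_out --motion '[0.05,0,0,0.16,0,0,0,0.05,0,0,0.32,0,0,0,0.05,0,0,0.42,0,0,0,0.05,0,0,0.42,0,0,0,0.05,0.04,0,0.42,0,0,0,0.05,0.08,0,0.42,0,0,0,0.05,0.12,0,0.42,0,0,0,0.05,0.132,0,0.42,0,0,0]'

```text
clock: 8.3
position: [0.5389, 0.0578, 0.1984]
ee_rot: [179.9, -0.1, 96.3]
force: [0.1, -3.6, 0.2]
opening: 0.581
gripper_force: 2.5
```

Scaled: 0.006 m is 0.024, 0.005 m is 0.02.

Emit:
carry_out --motion '[0.05,0.008,0,0,0,0,0,0.05,0.012,0,0,0,0,0,0.05,0.016,0,0,0,0,0,0.05,0.02,0,0,0,0,0,0.05,0.024,0,0,0,0,0,0.05,0.024,0,0,0,0,0]'

```text
clock: 8.8
position: [0.5388, 0.0584, 0.1981]
ee_rot: [180.0, 0.1, 96.0]
force: [0.5, -9.9, 3.7]
opening: 0.575
gripper_force: 4.2
```

Scaled: -0.103 m is -0.412, -0.08 m is -0.32, 35 degrees is 0.0972.

Emit:
carry_out --motion '[0.05,-0.12,0,0,0,0,0,0.05,-0.12,0,-0.16,0,0,0,0.05,-0.12,0,-0.32,0,0,0,0.05,-0.12,0,-0.412,0,0,0.0194,0.05,0,-0.12,-0.412,0,0,0.0389,0.05,0.12,-0.24,-0.412,0,0,0.0583,0.05,0.2188,-0.28,-0.412,0,0,0.0778,0.05,0.2188,-0.28,-0.412,0,0,0.0972]'

```text
clock: 9.47
position: [0.4601, 0.1122, 0.3011]
ee_rot: [-179.9, -0.1, 61.1]
force: [0.8, 2.1, -0.9]
opening: 0.571
gripper_force: 0.0
```

Scaled: 55 degrees is 0.1528.

Emit:
carry_out --motion '[0.05,0,0,0,0,0,0.0194,0.05,0,0,0,0,0,0.0389,0.05,0,0,0,0,0,0.0583,0.05,0,0,0,0,0,0.0778,0.05,0,0,0,0,0,0.0972,0.05,0,0,0,0,0,0.1167,0.05,0,0,0,0,0,0.1361,0.05,0,0,0,0,0,0.1528]'

```text
clock: 10.13
position: [0.463, 0.1075, 0.3008]
ee_rot: [-180.0, -0.0, 5.7]
force: [-0.2, -1.0, -0.5]
opening: 0.572
gripper_force: 0.0
```

Emit:
carry_out --motion '[0.05,0,0,0,0,0,0,0.05,0,0,0,0,0,0,0.05,0,0,0,0,0,0]'

```text
clock: 10.38
position: [0.463, 0.1075, 0.3008]
ee_rot: [-180.0, -0.0, 6.3]
force: [-0.5, -0.3, -0.7]
opening: 0.57
gripper_force: 0.0
```

Scaled: 0.103 m is 0.412, 0.08 m is 0.32.

Emit:
carry_out --motion '[0.05,0,0,0.16,0,0,0,0.05,0,0,0.32,0,0,0,0.05,0,0,0.412,0,0,0,0.05,0,0,0.412,0,0,0,0.05,0.016,0,0.412,0,0,0,0.05,0.032,0,0.412,0,0,0,0.05,0.04,0,0.412,0,0,0,0.05,0.04,0,0.412,0,0,0]'

```text
clock: 11.05
position: [0.4729, 0.1087, 0.1981]
ee_rot: [180.0, 0.1, 6.2]
force: [-3.8, -1.2, 1.4]
opening: 0.575
gripper_force: 2.0
```

Emit:
carry_out --motion '[0.05,0.004,0,0,0,0,0,0.05,0.008,0,0,0,0,0,0.05,0.012,0,0,0,0,0,0.05,0.016,0,0,0,0,0,0.05,0.016,0,0,0,0,0]'

```text
clock: 11.47
position: [0.4745, 0.1089, 0.1972]
ee_rot: [179.9, 0.5, 6.2]
force: [-18.2, -1.3, 11.5]
opening: 0.575
gripper_force: 9.2
```

Scaled: 0.15 m is 0.6, 0.115 m is 0.46, -28 degrees is -0.0778.

Emit:
carry_out --motion '[0.05,-0.06,0,0,0,0,0,0.05,-0.08,0,-0.14,0,0,0,0.05,-0.08,0,-0.28,0,0,0,0.05,-0.12,0.04,-0.412,0,0,0,0.085,-0.18,0.18,-0.412,0,0,-0.0194,0.085,-0.24,0.32,-0.412,0,0,-0.0389,0.085,-0.3,0.46,-0.412,0,0,-0.0583,0.085,-0.36,0.6,-0.412,0,0,-0.0778]'

```text
clock: 12.13
position: [0.4064, -0.0412, 0.302]
ee_rot: [179.9, -0.1, 31.3]
force: [1.2, -0.9, 0.8]
opening: 0.792
gripper_force: 0.0
```

Scaled: 0.0821 m is 0.3284, -0.0573 m is -0.2292, -6 degrees is -0.0167.

Emit:
carry_out --motion '[0.085,-0.076,0.108,0,0,0,-0.0083,0.085,-0.152,0.216,0,0,0,-0.0167,0.085,-0.2292,0.3284,0,0,0,-0.0167,0.085,-0.2292,0.3284,0,0,0,-0.0167,0.085,-0.2292,0.3284,0,0,0,-0.0167,0.085,-0.2292,0.3284,0,0,0,-0.0167]'

```text
clock: 12.63
position: [0.4002, -0.1394, 0.3013]
ee_rot: [180.0, -0.1, 37.0]
force: [-0.4, 0.3, -0.7]
opening: 0.976
gripper_force: 0.0
```

Run:
```python
from bl import *
s=env.read_state();print(s["position"],s["ee_rot"],s["q"])
c=look(4);print(c["eye"],c["attitude"])
```

```text
[ 0.40022595 -0.13935946  0.30133448] [ 1.79953916e+02 -5.27203807e-02  3.69751611e+01] [  2.81393901  -1.62212021  10.1109275  120.31993833   0.31276051
  61.20815249 -40.25426002]
[ 0.46300514 -0.09245544  0.28249082] [ 1.63400389e+02 -7.15324145e-02 -5.30753290e+01]
```

View pics/wrist4.png

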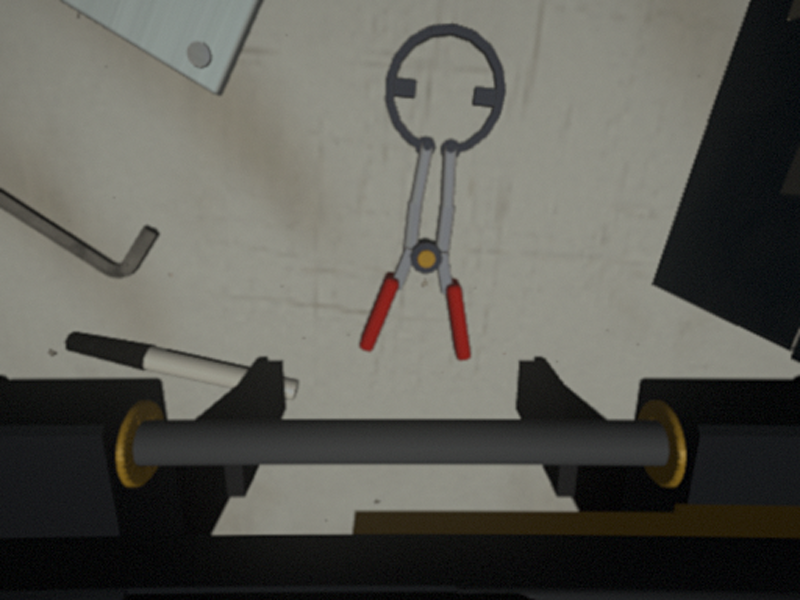

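```bash
cat > ring.py <<'E'
from bl import *
def pl(c,zoff=0):
    P=cloud(c);hsv=cv2.cvtColor(c["image"],cv2.COLOR_RGB2HSV)
    m=(cv2.inRange(hsv,(0,150,60),(8,255,255))|cv2.inRange(hsv,(172,150,60),(180,255,255)))
    k,l,st,_=cv2.connectedComponentsWithStats(m);H=[]
    for i in range(1,k):
        if st[i,4]<100: continue
        uv=np.argwhere(l==i)[:,::-1];q=plane(c,uv,.022+zoff)[:,:2];z=np.nanmedian(P[l==i][:,2])
        r=cv2.minAreaRect((q*1e3).astype(np.float32));H.append(np.array(r[0])/1e3);print("handle",np.round(r[0],1),np.round(r[1],1),round(r[2],1),"z",z.round(4),"box",cv2.boxPoints(r).round(1).tolist())
    return np.array(H)
E
python3 - <<'E'
from ring import *
c=dict(np.load("pics/wrist4.npz"));H=pl(c)
f=lambda p:((np.array(p)+.5)/1.5625-.5)
P=cloud(c)
rp=f([(388,88),(505,88),(446,25),(397,52),(493,50),(400,125),(494,125)])
w=plane(c,rp,.0085)[:,:2];A=np.c_[2*w,np.ones(len(w))];s=np.linalg.lstsq(A,(w**2).sum(1),rcond=None)[0]
rc=s[:2];print("ring",rc.round(4),"R",np.sqrt(s[2]+rc@rc).round(4))
u,v=f((426,258)).round().astype(int);print("pivot depth",P[v,u])
pv=plane(c,[f((426,258))],P[v,u][2])[0,:2]
d=rc-pv;print("pivot",pv,"len",np.linalg.norm(d),"yaw",np.degrees(np.arctan2(d[1],d[0])))
m=H.mean(0);d2=rc-m;print("hmid",m,np.linalg.norm(d2),np.degrees(np.arctan2(d2[1],d2[0])))
uu=rp.round().astype(int);print("ring z",P[uu[:,1],uu[:,0],2].round(4), "table", P[300//2,150,2])
yaw=np.arctan2(d2[1],d2[0]);print("grip",rc-.1305*np.array([np.cos(yaw),np.sin(yaw)]))
# two-view: ring vs wrist3/ scene red check
E
```

```text
handle [ 389.5 -132.5] [44.7  7.7] 15.2 z 0.0229 box [[366.8999938964844, -134.6999969482422], [368.8999938964844, -142.10000610351562], [412.1000061035156, -130.39999389648438], [410.1000061035156, -123.0]]
handle [ 412.6 -171.5] [44.5  7.6] 47.1 z 0.023 box [[394.70001220703125, -185.1999969482422], [400.20001220703125, -190.39999389648438], [430.6000061035156, -157.6999969482422], [425.0, -152.60000610351562]]
ring [ 0.5049 -0.0911] R 0.0301
pivot depth [ 0.43054093 -0.13417689  0.02115193]
pivot [ 0.43081703 -0.13445845] len 0.08587132209269019 yaw 30.362309698498535
hmid [ 0.40104811 -0.15199316] 0.12042056605369657 30.40160153090449
ring z [0.0093 0.0102 0.0094 0.0091 0.0109 0.0083 0.0014] table 0.0007135443459916346
grip [ 0.3923546  -0.15709394]
```

Scaled: 0.105 m is 0.42, 0.09 m is 0.36, 6.6 degrees is 0.0183.

Emit:
carry_out --motion '[0.085,-0.068,0.0376,0.12,0,0,0.0183,0.085,-0.068,0.0376,0.24,0,0,0.0183,0.085,-0.068,0.0376,0.36,0,0,0.0183,0.085,-0.068,0.0376,0.42,0,0,0.0183,0.085,-0.068,0.0376,0.42,0,0,0.0183,0.085,-0.068,0.0376,0.42,0,0,0.0183]'

```text
clock: 13.18
position: [0.3922, -0.1565, 0.1958]
ee_rot: [-180.0, 0.1, 30.5]
force: [1.1, -0.3, 0.4]
opening: 0.978
gripper_force: 0.0
```

Run:
```python
from ring import *
s=env.read_state();print(s["position"],s["ee_rot"])
c=look(5);H=pl(c)
R=Ro.from_euler('xyz',s["ee_rot"],degrees=True).as_matrix();print("mid in tool",((np.r_[H.mean(0),.022]-s["position"])@R).round(4))
```

```text
[ 0.39224624 -0.15652894  0.19581961] [-1.79960468e+02  5.32461885e-02  3.04727183e+01]
handle [ 390.2 -132.7] [44.5  7.7] 15.1 z 0.0229 box [[367.70001220703125, -134.8000030517578], [369.79998779296875, -142.1999969482422], [412.79998779296875, -130.60000610351562], [410.70001220703125, -123.19999694824219]]
handle [ 413.1 -171.6] [44.8  7.7] 46.6 z 0.023 box [[394.8999938964844, -185.3000030517578], [400.5, -190.5], [431.20001220703125, -158.0], [425.6000061035156, -152.6999969482422]]
mid in tool [0.0105 0.0011 0.1738]
```

Scaled: 0.0095 m is 0.038, 0.005 m is 0.02.

Emit:
carry_out --motion '[0.085,0,0.004,0.02,0,0,0,0.085,0,0.004,0.038,0,0,0,0.085,0,0.004,0.038,0,0,0,0.05,0,0.004,0.038,0,0,0,0.03,0,0.004,0.038,0,0,0,0.02,0,0.004,0.038,0,0,0,0.02,0,0.004,0.038,0,0,0,0.02,0,0.004,0.038,0,0,0]' --newtons 30

```text
clock: 13.9
position: [0.3925, -0.1583, 0.1865]
ee_rot: [180.0, 0.0, 30.4]
force: [-0.8, -1.1, 2.4]
opening: 0.68
gripper_force: 3.7
```

Emit:
carry_out --motion '[0.02,0,0,0,0,0,0,0.02,0,0,0,0,0,0,0.02,0,0,0,0,0,0,0.02,0,0,0,0,0,0,0.02,0,0,0,0,0,0,0.02,0,0,0,0,0,0,0.02,0,0,0,0,0,0]'

```text
clock: 14.48
position: [0.3925, -0.1582, 0.1865]
ee_rot: [-180.0, 0.0, 30.4]
force: [-3.8, 0.9, 6.7]
opening: 0.372
gripper_force: 29.7
```

Scaled: 0.118 m is 0.472, -0.1135 m is -0.454, -28 degrees is -0.0778.

Emit:
carry_out --motion '[0.02,0,0,-0.08,0,0,0,0.02,0,0,-0.2,0,0,0,0.02,0,0,-0.34,0,0,0,0.02,0,0,-0.454,0,0,0,0.02,0.12,-0.064,-0.454,0,0,-0.0194,0.02,0.24,-0.132,-0.454,0,0,-0.0389,0.02,0.36,-0.2,-0.454,0,0,-0.0583,0.02,0.472,-0.264,-0.454,0,0,-0.0778]'

```text
clock: 15.15
position: [0.4615, -0.0398, 0.2999]
ee_rot: [180.0, -0.0, 58.7]
force: [0.0, -1.3, -0.9]
opening: 0.372
gripper_force: 29.7
```

Scaled: -7.6 degrees is -0.0211.

Emit:
carry_out --motion '[0.02,0,0,0,0,0,-0.0111,0.02,0,0,0,0,0,-0.0211,0.02,0,0,0,0,0,-0.0211,0.02,0,0,0,0,0,-0.0211,0.02,0,0,0,0,0,-0.0211]'

```text
clock: 15.57
position: [0.4608, -0.0419, 0.2996]
ee_rot: [-180.0, 0.0, 65.8]
force: [-0.4, 0.7, -1.9]
opening: 0.372
gripper_force: 29.7
```

Run:
```python
from ring import *
s=env.read_state();print(s["position"],s["ee_rot"],s["opening"],s["gripper_force"])
c=look(6);print(c["eye"],c["attitude"])
blue(c)
```

```text
[ 0.46080362 -0.04190868  0.2996493 ] [-1.79999504e+02  1.26108853e-02  6.58096989e+01] 0.37230864971876976 29.664628207683563
[0.49311344 0.02931085 0.28071154] [ 1.63336007e+02  3.47377102e-02 -2.42413628e+01]
rect [512.1  75.5] [39.3 77.6] 65.87 jig frame [  2.2 -16.7] [[-41.2, -14.0], [25.7, -53.3], [45.6, -19.4], [-21.3, 19.9]]
shaft top [ 0.5772 -0.2034] 0.005542268976569176 mean [ 0.57773834 -0.204866  ] jig [  36.3 -301.1]
```

View pics/wrist6.png

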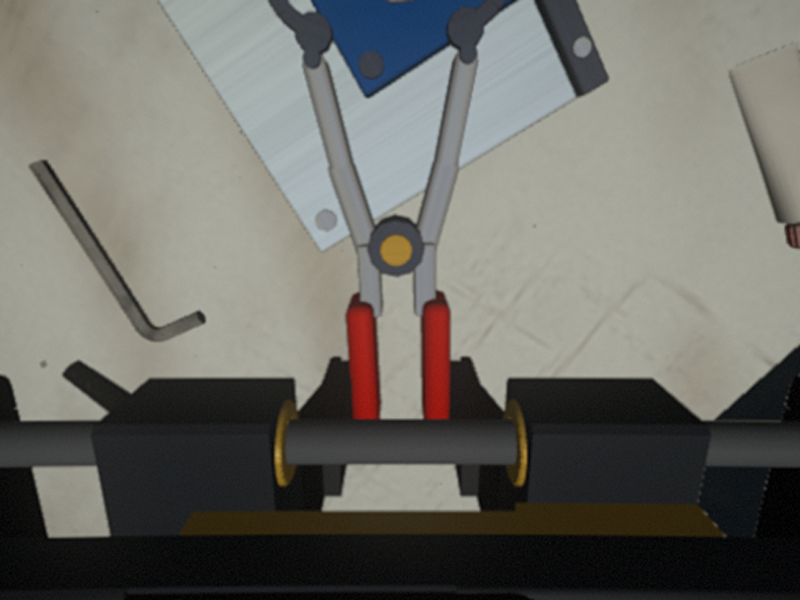

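Run:
```python
from ring import *
c=dict(np.load("pics/wrist6.npz"));s=env.read_state()
R=Ro.from_euler('xyz',s["ee_rot"],degrees=True).as_matrix();T=s["position"];P=cloud(c)
f=lambda p:((np.array(p)+.5)/1.5625-.5)
tool=lambda uv,tz:( (plane(c,[f(uv)],T[2]-tz)[0]-T)@R*1e3).round(1)
for n,p in dict(pivot=(396,247),kl=(315,35),kr=(467,28),hl=(361,360),hr=(438,360)).items():
    u,v=f(p).round().astype(int);z=P[v,u,2];print(n,"z",z.round(4),"tool z mm",((T[2]-z)*1e3).round(1),tool(p,T[2]-z))
# shaft from wrist3 & wrist2 circles fits
for i in (1,2,3):
    blue(dict(np.load(f"pics/wrist{i}.npz")))
```

```text
pivot z 0.1352 tool z mm 164.5 [ 53.1  -1.2 164.5]
kl z 0.1236 tool z mm 176.2 [112.2 -24.3 176.1]
kr z 0.1217 tool z mm 178.1 [114.4  19.5 178. ]
hl z 0.1364 tool z mm 163.3 [ 16.8 -12.5 163.3]
hr z 0.136 tool z mm 163.7 [ 16.6  12.2 163.7]
rect [503.6  90.4] [89.9 90. ] 14.6 jig frame [-4.6 -1. ] [[-55.6, 37.0], [-42.6, -52.0], [46.3, -39.0], [33.3, 50.0]]
shaft top [0.5036 0.0904] 0.019002456218004227 mean [0.5036677  0.09089258] jig [-4.6 -1. ]
rect [506.1 111.4] [90.6 90.3] 6.05 jig frame [ 0.1 19.6] [[-45.0, 65.0], [-45.4, -25.3], [45.2, -25.7], [45.6, 64.6]]
shaft top [0.5068 0.1108] 0.01884590834379196 mean [0.50682133 0.1112219 ] jig [ 0.8 18.9]
rect [529.6 114.2] [90.8 90.8] 6.47 jig frame [23.8 19.8] [[-21.7, 65.1], [-21.4, -25.7], [69.4, -25.4], [69.1, 65.4]]
shaft top [0.5294 0.1135] 0.01900208741426468 mean [0.52949697 0.11385302] jig [23.6 19.2]
```

```bash
cat > rs.py <<'E'
from ring import *
def ringscan(C,zlo,zhi,pred,rad=.045):
    out={}
    for n,c in C.items():
        P=cloud(c).reshape(-1,3);d=np.hypot(P[:,0]-pred[0],P[:,1]-pred[1])
        Q=P[(P[:,2]>zlo)&(P[:,2]<zhi)&(d<rad)];out[n]=Q
    return out
def fit3(Q):
    # plane tilt and outer/mean circle
    A=np.c_[Q[:,:2]-Q[:,:2].mean(0),np.ones(len(Q))];g=np.linalg.lstsq(A,Q[:,2],rcond=None)[0]
    q=Q[:,:2];f=lambda t:np.hypot(*(q-t).T)-.0285
    t=least_squares(f,q.mean(0),loss="soft_l1",f_scale=.002).x
    return t,g,np.std(f(t))
E
python3 - <<'E'
from rs import *
s=env.read_state();T=s["position"];R=Ro.from_euler('xyz',s["ee_rot"],degrees=True).as_matrix()
pred=T+R@[.1386,-.0031,.1797];print("pred",pred)
C={n:env.camera(n) for n in("scene","side")}
for n,c in C.items():np.savez(f"pics/{n}6.npz",**c)
for n,Q in ringscan(C,pred[2]-.012,pred[2]+.012,pred).items():
    t,g,sd=fit3(Q);print(n,len(Q),t.round(4),"tool",((np.r_[t,Q[:,2].mean()]-T)@R*1e3).round(1),"z",Q[:,2].mean().round(4),"slopes",g[:2].round(3),"sd",sd.round(4))
    # shaft top
    P=cloud(c).reshape(-1,3);S=P[(abs(P[:,2]-.076)<.005)&(np.hypot(P[:,0]-.53,P[:,1]-.114)<.025)]
    print("  shaft",len(S),S.mean(0).round(4),((S.min(0)+S.max(0))/2).round(4))
c=dict(np.load("pics/wrist4.npz"));P=cloud(c)
for p in((427,145),(451,147),(426,258)):
    u,v=(((np.array(p)+.5)/1.5625)-.5).round().astype(int);print(P[v-1:v+2,u-1:u+2,2].round(4).ravel())
E
```

```text
pred [0.51474416 0.08574496 0.11999851]
scene 326 [0.513 0.084] tool [136.3  -4.  177.7] z 0.122 slopes [-0.012 -0.014] sd 0.0041<stdin>:10: RuntimeWarning: Mean of empty slice.
  ret = um.true_divide(
Traceback (most recent call last):
ValueError: zero-size array to reduction operation minimum which has no identity
```

Run:
```python
from rs import *
s=env.read_state();T=s["position"];R=Ro.from_euler('xyz',s["ee_rot"],degrees=True).as_matrix()
pred=T+R@[.138,-.0033,.1797]
C={n:dict(np.load(f"pics/{n}6.npz")) for n in("scene","side")}
for n,Q in ringscan(C,pred[2]-.012,pred[2]+.012,pred).items():
    t,g,sd=fit3(Q);print(n,len(Q),t.round(4),"tool",((np.r_[t,Q[:,2].mean()]-T)@R*1e3).round(1),"z",Q[:,2].mean().round(4),"slopes",g[:2].round(3),"sd",sd.round(4))
for n in ("scene0","side0","scene6","side6"):
    c=dict(np.load(f"pics/{n}.npz"));P=cloud(c).reshape(-1,3)
    x=(.5036,.0907) if n[-1]=="0" else (.53,.114)
    S=P[(abs(P[:,2]-.076)<.006)&(np.hypot(P[:,0]-x[0],P[:,1]-x[1])<.026)]
    if len(S):print(n,"shaft",len(S),S.mean(0).round(4),((S.min(0)+S.max(0))/2).round(4))
```

```text
scene 326 [0.513 0.084] tool [136.2  -4.  177.8] z 0.122 slopes [-0.012 -0.014] sd 0.0041rs.py:10: RuntimeWarning: Mean of empty slice.
  A=np.c_[Q[:,:2]-Q[:,:2].mean(0),np.ones(len(Q))];g=np.linalg.lstsq(A,Q[:,2],rcond=None)[0]
  ret = um.true_divide(
rs.py:12: RuntimeWarning: Mean of empty slice.
  t=least_squares(f,q.mean(0),loss="soft_l1",f_scale=.002).x
Traceback (most recent call last):
  File "rs.py", line 12, in fit3
    t=least_squares(f,q.mean(0),loss="soft_l1",f_scale=.002).x
      ~~~~~~~~~~~~~^^^^^^^^^^^^^^^^^^^^^^^^^^^^^^^^^^^^^^^^^
ValueError: Initial guess is outside of provided bounds
```

Scaled: 0.0327 m is 0.1308, 0.03 m is 0.12.

Emit:
carry_out --motion '[0.02,0.04,0.004,0,0,0,0,0.02,0.088,0.008,0,0,0,0,0.02,0.1308,0.01,0.04,0,0,0,0.02,0.1308,0.01,0.088,0,0,0,0.02,0.1308,0.01,0.12,0,0,0,0.02,0.1308,0.01,0.12,0,0,0,0.02,0.1308,0.01,0.12,0,0,0]'

```text
clock: 16.3
position: [0.4765, -0.0125, 0.2691]
ee_rot: [-179.9, 0.1, 66.0]
force: [0.3, -0.4, -1.7]
opening: 0.373
gripper_force: 29.7
```

Run:
```python
from rs import *
s=env.read_state();T=s["position"];R=Ro.from_euler('xyz',s["ee_rot"],degrees=True).as_matrix();print(T,s["ee_rot"],s["opening"])
pred=T+R@[.1378,-.0034,.1797];print(pred)
c=env.camera("scene");np.savez("pics/scene7.npz",**c);w=look(7)
d=env.camera("side");np.savez("pics/side7.npz",**d)
def px(c,p):
    r,_=cv2.Rodrigues(Rc(c).T);return cv2.projectPoints(np.array([p],float),r,-Rc(c).T@np.asarray(c["eye"]),c["camera_matrix"],c["dist_coeffs"])[0].ravel()
for n,k in (("scene",c),("side",d),("wrist",w)): print(n,px(k,pred),px(k,[.53,.114,.076]))
tiles=[]
for k in (c,d):
    u,v=px(k,pred).round().astype(int);u0,v0=max(0,u-35),max(0,v-35);print("crop",u0,v0)
    tiles.append(cv2.resize(k["image"][v0:v0+70,u0:u0+70],(400,400),interpolation=cv2.INTER_CUBIC))
wt=cv2.resize(w["image"][0:120,60:460],(800,200))[:200] if 0 else cv2.resize(w["image"][0:100,56:456],(800,200),interpolation=cv2.INTER_CUBIC)
cv2.imwrite("pics/comp7.png",np.vstack([np.hstack(tiles),wt])[:,:,::-1])
for n,k in (("scene",c),("side",d),("wrist",w)):
    P=cloud(k).reshape(-1,3);q=np.hypot(P[:,0]-.53,P[:,1]-.114)
    S=P[(abs(P[:,2]-.0765)<.005)&(q<.023)]
    print(n,"shaft",len(S),S[:,:2].mean(0) if len(S) else 0)
```

```text
[ 0.47647721 -0.01252439  0.26910632] [-1.79932238e+02  5.50771611e-02  6.59774453e+01] 0.37326264310806473
[0.5292051  0.11465291 0.08927809]
scene [242.10203902 208.23557907] [242.32262792 211.76473055]
side [239.38217343 173.48242094] [239.88475953 177.4774249 ]
wrist [246.65826232 -42.07660219] [249.57950369 -28.96949936]
crop 207 173
crop 204 138
scene shaft 179 [0.5300784  0.11499206]
side shaft 0 0
wrist shaft 882 [0.52352626 0.10030407]
```

View pics/comp7.png

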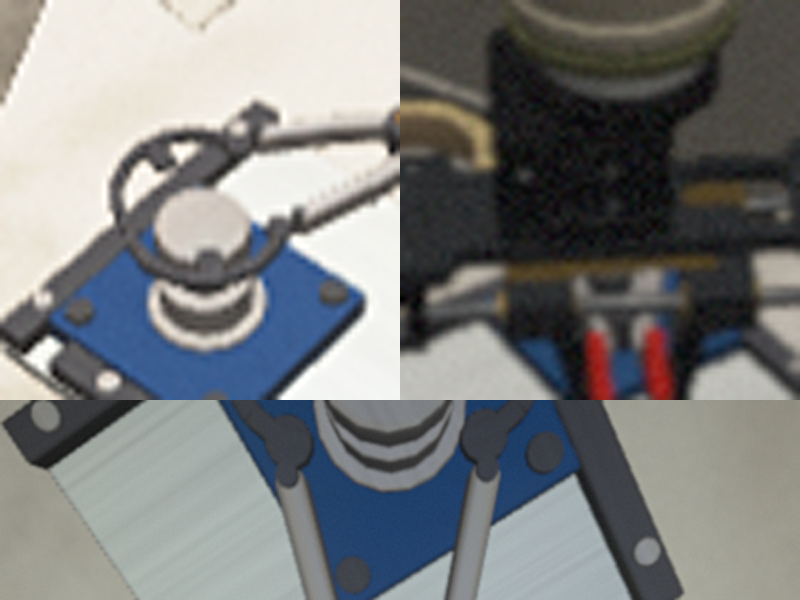

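Run:
```python
from rs import *
c=dict(np.load("pics/scene7.npz"));k=400/70
f=lambda L:np.array([((a+.5)/k-.5+207,(b+.5)/k-.5+173) for a,b in L])
O=[(110,190),(122,160),(150,137),(185,129),(130,233),(168,268),(212,284),(255,273)]
for z in (.0917,.0892):
    w=plane(c,f(O),z)[:,:2]
    t=least_squares(lambda t:np.hypot(*(w-t[:2]).T)-t[2],[.53,.114,.031]).x;print("outer",z,t.round(4),((np.hypot(*(w-t[:2]).T)-t[2])*1e3).round(1))
L=plane(c,f([(160,160),(207,262)]),.0917);print("lugs",L[:,:2].round(4),L.mean(0).round(4),np.linalg.norm(L[0]-L[1]))
S=plane(c,f([(153,227),(252,222),(203,187),(203,267)]),.076)[:,:2];print("shaft ext",S.round(4))
t=least_squares(lambda t:np.hypot(*(S-t).T)-.019,[.53,.114]).x;print("shaft",t.round(4))
hsv=cv2.cvtColor(c["image"],cv2.COLOR_RGB2HSV)
# shaft in wrist7: circle fit to visible lower boundary of top land not robust; use blue corners
w=dict(np.load("pics/wrist7.npz"));g=lambda L:np.array([((a+.5)/2-.5+56,(b+.5)/2-.5) for a,b in L])
b=plane(w,g([(336,600-400+0),]),.024)
print("flange -x-y corner",plane(w,g([(336,216)]),.024)[0,:2].round(4), "right corner",plane(w,g([(578,70)]),.024)[0,:2].round(4))
# collar bottom edge (dia 48,z .028): lowest (391,92), left(318,20)->, right(465,20)
q=plane(w,g([(391,92),(350,80),(432,80),(330,55),(455,50)]),.028)[:,:2];print("collar",least_squares(lambda t:np.hypot(*(q-t).T)-.024,[.53,.114]).x.round(4))
```

```text
outer 0.0917 [0.5264 0.1098 0.0394] [ 1.5  2.   1.1 -2.5 -2.9 -1.3  2.1 -0. ]
outer 0.0892 [0.528  0.1085 0.0396] [ 1.5  2.   1.1 -2.5 -2.9 -1.3  2.1 -0. ]
lugs [[0.5553 0.1132]
 [0.5058 0.1336]] [0.5305 0.1234 0.0917] 0.05353096999978982
shaft ext [[0.5424 0.1292]
 [0.518  0.1002]
 [0.5441 0.102 ]
 [0.5147 0.1284]]
shaft [0.5295 0.1153]
flange -x-y corner [0.4863 0.0643] right corner [0.5785 0.073 ]
collar [0.5297 0.1134]
```

```bash
cat > lens.py <<'E'
from rs import *
def lens(c,T,Rm,a=.23,dz=.1797):
    pred=T+Rm@[.1378,-.0034,dz]
    P=cloud(c);m=(abs(P[...,2]-pred[2]-.002)<.006)&(np.hypot(P[...,0]-pred[0],P[...,1]-pred[1])<.046)
    uv=np.argwhere(m)[:,::-1];w=plane(c,uv,pred[2]+.0025);q=((w-T)@Rm)[:,:2]
    q=q[q[:,0]>.122]
    def r(t):
        e=np.array([[np.cos(t[2]),np.sin(t[2])],[-np.sin(t[2]),np.cos(t[2])]])
        p=(q-t[:2])@e.T  # pliers frame about ring centre; apex at +31
        cy=np.sign(p[:,1])*.031*np.sin(t[3]);cx=.031*(1-np.cos(t[3]))
        return np.hypot(p[:,0]-cx,p[:,1]-cy)-.0285
    s=least_squares(r,[.1378,-.0034,-.02,a],loss="soft_l1",f_scale=.0015)
    print("n",len(q),"ring tool mm",(s.x[:2]*1e3).round(2),"yaw",np.degrees(s.x[2]).round(2),"spread",s.x[3].round(3),"std",np.std(r(s.x)).round(4),"world",(T+Rm@np.r_[s.x[:2],dz]).round(4))
    return s.x
E
python3 - <<'E'
from lens import *
s=env.read_state();T=s["position"];R=Ro.from_euler('xyz',s["ee_rot"],degrees=True).as_matrix()
lens(dict(np.load("pics/scene7.npz")),T,R)
T6=np.array([.46080362,-.04190868,.2996493]);R6=Ro.from_euler('z',65.81,degrees=True).as_matrix()@np.diag([1,-1,-1.])
lens(dict(np.load("pics/scene6.npz")),T6,R6)
for n in("scene7","scene0"):
    c=dict(np.load(f"pics/{n}.npz"));P=cloud(c);x=(.53,.114) if n[-1]=="7" else (.504,.0907)
    m=(abs(P[...,2]-.077)<.005)&(np.hypot(P[...,0]-x[0],P[...,1]-x[1])<.024);w=plane(c,np.argwhere(m)[:,::-1],.076)[:,:2].astype(np.float32)
    print(n,"shaft",len(w),cv2.minEnclosingCircle(w),w.mean(0))
E
```

```text
n 206 ring tool mm [139.42  -6.3 ] yaw -1.11 spread 0.215 std 0.0041 world [0.528  0.117  0.0906]
n 213 ring tool mm [139.    -4.43] yaw -1.26 spread 0.223 std 0.0042 world [0.5137 0.0867 0.1199]
scene7 shaft 179 ((0.5296840071678162, 0.11446847021579742), 0.020109785720705986) [0.5306115  0.11456115]
scene0 shaft 196 ((0.5033367872238159, 0.09097912907600403), 0.020081160590052605) [0.5038276 0.0915677]
```

Scaled: 0.015 m is 0.06, -0.0013 m is -0.0052.

Emit:
carry_out --motion '[0.02,-0.0052,0.0052,0,0,0,0,0.02,-0.0052,0.0052,0.016,0,0,0,0.02,-0.0052,0.0052,0.032,0,0,0,0.02,-0.0052,0.0052,0.044,0,0,0,0.02,-0.0052,0.0052,0.052,0,0,0,0.02,-0.0052,0.0052,0.06,0,0,0,0.02,-0.0052,0.0052,0.06,0,0,0]'

```text
clock: 17.03
position: [0.4771, -0.0145, 0.2543]
ee_rot: [-180.0, 0.0, 66.0]
force: [0.2, 0.0, -0.4]
opening: 0.373
gripper_force: 29.7
```

Run:
```python
from lens import *
s=env.read_state();T=s["position"];R=Ro.from_euler('xyz',s["ee_rot"],degrees=True).as_matrix();print(T,s["force"],s["wrist_torque"])
c=env.camera("scene");np.savez("pics/scene8.npz",**c);w=look(8)
lens(c,T,R)
P=cloud(c);m=(abs(P[...,2]-.077)<.004)&(np.hypot(P[...,0]-.53,P[...,1]-.114)<.021);q=plane(c,np.argwhere(m)[:,::-1],.076)[:,:2].astype(np.float32)
print("shaft",len(q),cv2.minEnclosingCircle(q),q.mean(0))
# wrist: silver arm edges symmetric axis: print row profiles across knobs & shaft
P=cloud(w);t=(P.reshape(-1,3)-T)@R*1e3;t=t.reshape(P.shape)
for v in (2,8,14,20,26,32,40,60,80):
    row=t[v];ok=(row[:,2]<192)&(row[:,2]>160)&(abs(row[:,1])<60);ys=row[ok]
    l=ys[ys[:,1]<-3];r=ys[ys[:,1]>-3]
    if len(l) and len(r):print(v,"x",np.median(ys[:,0]).round(1),"L",l[:,1].min().round(1),l[:,1].max().round(1),"R",r[:,1].min().round(1),r[:,1].max().round(1),"mid",((l[:,1].min()+r[:,1].max())/2).round(2),((l[:,1].max()+r[:,1].min())/2).round(2))
    ok=(row[:,2]>195)&(row[:,2]<T[2]*1e3-28+3)&(abs(row[:,1])<35);ys=row[ok]
    if ok.sum()>4:print("   shaft",ys[:,1].min().round(1),ys[:,1].max().round(1),"mid",((ys[:,1].min()+ys[:,1].max())/2).round(2))
```

```text
[ 0.47707293 -0.01448989  0.25428232] [ 0.17056387  0.03827855 -0.36851284] [-0.04519662  0.02553699  0.00535364]
n 400 ring tool mm [149.91  -3.41] yaw -90.92 spread -0.302 std 0.0094 world [0.5349 0.1238 0.0745]
shaft 191 ((0.5297002196311951, 0.11450202763080597), 0.020119180902838707) [0.52972806 0.11505692]
2 x 120.9 L -36.5 -3.3 R -2.8 29.5 mid -3.49 -3.04
   shaft -34.9 30.4 mid -2.27
8 x 118.4 L -35.4 -3.4 R -2.9 27.4 mid -4.0 -3.17
   shaft -30.5 19.9 mid -5.32
14 x 115.8 L -33.3 -20.6 R 14.2 26.1 mid -3.63 -3.23
   shaft -27.1 34.2 mid 3.52
20 x 113.5 L -30.6 -20.0 R 14.1 24.3 mid -3.11 -2.96
   shaft -25.4 34.4 mid 4.52
26 x 111.1 L -29.7 -20.3 R 14.7 23.2 mid -3.29 -2.79
   shaft -23.0 32.1 mid 4.54
32 x 107.7 L -28.8 -21.7 R 16.9 22.0 mid -3.4 -2.42
   shaft -25.8 34.1 mid 4.16
40 x 104.7 L -27.1 -21.4 R 15.7 22.5 mid -2.27 -2.81
   shaft -27.7 34.3 mid 3.28
60 x 96.5 L -26.3 -19.6 R 14.3 21.0 mid -2.64 -2.63
   shaft -25.2 17.7 mid -3.78
80 x 88.0 L -24.7 -17.5 R 12.9 19.5 mid -2.58 -2.34
   shaft -22.0 4.7 mid -8.68
```

Scaled: 0.0213 m is 0.0852, 0.0195 m is 0.078.

Emit:
carry_out --motion '[0.02,0,0,0.016,0,0,0,0.02,0,0,0.032,0,0,0,0.02,0,0,0.048,0,0,0,0.02,0,0,0.064,0,0,0,0.02,0,0,0.078,0,0,0,0.02,0,0,0.0852,0,0,0,0.02,0,0,0.0852,0,0,0,0.02,0,0,0.0852,0,0,0]'

```text
clock: 17.8
position: [0.4772, -0.0145, 0.2334]
ee_rot: [180.0, 0.0, 66.0]
force: [-0.6, 1.0, -1.7]
opening: 0.375
gripper_force: 29.7
```

Run:
```python
from bl import *
s=env.read_state();T=s["position"];R=Ro.from_euler('xyz',s["ee_rot"],degrees=True).as_matrix();print(T,s["ee_rot"],s["force"],s["wrist_torque"],s["opening"],s["gripper_force"])
c=env.camera("scene");np.savez("pics/scene9.npz",**c);w=look(9)
P=cloud(c);m=(abs(P[...,2]-.077)<.004)&(np.hypot(P[...,0]-.53,P[...,1]-.114)<.022);q=plane(c,np.argwhere(m)[:,::-1],.076)[:,:2].astype(np.float32)
print("shaft",len(q),cv2.minEnclosingCircle(q),q.mean(0))
# ring height from scene depth: dark pixels in annulus 24..40mm from axis
d=np.hypot(P[...,0]-.53,P[...,1]-.114);V=c["image"].max(2)
k=(d>.023)&(d<.042)&(P[...,2]>.035)&(P[...,2]<.075)&(V<110);print("ring z pct",k.sum(),np.percentile(P[k][:,2],[10,25,50,75,90]).round(4))
P=cloud(w);u,v=253,158
tz=lambda p:(T[2]-p)
print("pivot z",np.nanmedian(P[v-3:v+4,u-3:u+4,2]))
blue(c)
```

```text
[ 0.47723501 -0.01451641  0.23340879] [1.79999901e+02 1.55067776e-02 6.59678702e+01] [-0.62204898  1.00069097 -1.65031266] [-0.01400152  0.07857214 -0.0487075 ] 0.37456410916774463 29.66458797454834
shaft 190 ((0.5296077728271484, 0.11442168056964874), 0.020137721672654152) [0.52986515 0.11511702]
ring z pct 177 [0.0529 0.0544 0.0556 0.0566 0.0574]
pivot z 0.06838954741088404
rect [530.1 115.6] [90.6 90.3] 5.99 jig frame [24.5 21.1] [[-20.6, 66.5], [-21.1, -23.8], [69.6, -24.3], [70.0, 66.0]]
shaft top [0.0052 0.0068] 0.07565467804670334 mean [0.01601276 0.05548992] jig [-509.2  -29.4]
```

```bash
python3 -c "
from workcell import env
print(env.job_done())"
```

```text
the job is handed in; nothing more can be done
None
```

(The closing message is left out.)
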